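# Slide the fixture plate home at the laser station

### The arm

A 6-joint arm with a two-finger parallel gripper is mounted at the origin on the work surface. World frame = base frame: x ahead of the robot, y to its left, z up, the work surface at z = 0. Lengths are in m, angles in rad, forces in N, time in s.
With the tool pointing down it reaches from about 0.325 to 0.9 m from the base axis. Payload 6.1 kg.
Tool frame: the origin (TCP) lies at the very end of the fingers, on their centre line; the grasp point (between the pads) lies 19 mm behind it; x points along the fingers, y is the direction in which the jaws open and shut, and the axes are right-handed (so a half turn about x gives the same grasp; the last joint's range is limited). The gripper opens to 87 mm and grips with 3 to 60 N. Pads are 19 mm wide; open, the fingers measure 117 mm over their backs; the gripper's body (75 mm by 190 mm) begins 51 mm behind the grasp point.
Start: joints at [-1.272, 0.22, 1.526, -0, 1.395, -0.126], TCP at [0.258, -0.569, 0.223] pointing down, gripper open.
Joint ranges: [-2.98, 2.98], [-0.91, 2.08], [0.09, 2.57], [-1.24, 4.39], [0.2, 2.65], [-2.68, 2.68]. Speed limits (rad/s): [2.57, 2.57, 3.01, 3.14, 3.14, 3.14].

### API

Orientations are given as a unit quaternion [x, y, z, w].
In Python, from cell import robot gives the robot as it stands.
- The arm moves only by the shell command python3 -m pendant 'ROWS' [OPENING] [FORCE]. ROWS is JSON, a list of rows, each a list of 2 entries, a list of its own where there are three numbers: the shift along the tool's x, y, z in mm, then the turn, a rotation vector about the tool's x, y, z in degrees. A call has 1 to 20 rows; each row shifts and turns the pose as measured when the row begins, along the tool's axes as they then stand; what a row does not reach is not made up. A row lasts 1/12 s, in which the tool goes at most 41.7 mm and 7.16 degrees, less where a joint would pass 70% of its speed; a pose out of reach is approached as far as the arm can. A call is refused whole if a number of a shift passes 41.7 or a number of a turn 7.16, either way. A call with a gripper value outside its range is refused whole. OPENING is the finger opening in mm, from 0 to 87, set as the call begins (- or left out, the last holds). The fingers move at their own pace and stop on an object; FORCE is the grip in N (left out, the last holds). Time passes only in rows, so rows that do not move let the fingers close. It gives the time, the measured TCP pose, the force and the opening at its end, in the units of the state.
- robot.read_state(): the state, without advancing time (a new reading comes with each control period).
- robot.grab_frame(name): name is "scene" or "top" or "wrist"; returns a dict with "img" (400x640x3 uint8, red, green, blue), "K" (3x3 intrinsics, pixels), "dist" ([k1, k2, p1, p2, k3] as OpenCV has them; the pictures are not rectified), "extrinsics" (4x4, takes a point from camera to world coordinates). Camera axes: x right, y up, looking along -z (the intrinsics and any distortion apply to the point x, -y, -z); pixel columns grow to the right and rows downward; lengths in m; the calibration is good to about 2 mm. A picture is of the moment at which its call begins. There is no depth.
- robot.sign_off(): hands the job in, once; it reports no verdict.
The state is a dict: "time": time; "qpos": joint angles; "joint_vel": joint speeds; "joint_torque": joint torques, N m; "position": TCP position; "ee_rot": TCP orientation; "ft_force": force on the tool from outside, world axes, zero at the start; "torque": the same for the moment, N m; "finger_gap": opening from 0.0 (shut) to 1.0 (fully open).
Only numpy, scipy, OpenCV 4.12 (cv2) and the standard library are available. Lean on these libraries where they do the work, as an engineer would, in place of code of your own. Each camera call takes 0.05 s, during which the arm holds its last target.

### The job

Using only the fingertips, push the fixture plate along its guide rails towards the swing latch until you feel it drop into its locating notches and sit level. Then push the latch by its upright pin all the way round until its arm lies over the end of the plate. Nothing is to be grasped: do not lift or tip the plate, and leave the other things on the table where they are.

Things in the scene. Friction and masses are not known exactly. Their poses are not given: they have to be found in the camera images.
- fixture: (All sizes in mm.) Fixed dark steel fixture, 143 wide (x) by 360 long (y -170 to 190). Origin on the table surface on its centre line; +y is the way the plate slides, towards the latch; z up. Bright tracks with tops at z 20 run from y -170 to 140; the floor between them (|x| below 17) is at z 10. Guide walls at |x| 61.5 to 71.5, tops at z 36, leave the plate 1.5 each side; channel ends are open.
- seat (a point): Where the plate's origin lies when seated: fixture x 0, y 70, z 14. Outer tracks (|x| 40 to 61.5) have notches at fixture y 100 to 124, inner ones (|x| 17 to 40) at y 16 to 40, floors at z 14, upright ends. The plate drops 6 only when all four feet are over the notches, its origin at about fixture y 67; it is then held between y 67 and 73, where pushing on meets a firm stop.
- plate: Loose aluminium plate, 0.6 to 0.95 kg, 120 (x) by 110 (y) by 16 thick on four feet 10 high; steel insert 80 by 58, 10 high, on top. Origin under its centre at the level of the feet's undersides (underside of plate z 10, top 26, insert top 36); axes as the fixture's. Starts on the centre line, origin at fixture y -110 to -30, z 20; seated z 14. Sliding friction about 3 to 10 N.
- push_face (a point): Middle of the plate's flat upright rear face, 55 behind (-y of) the plate's origin and 18 above it; the face is 120 wide and 16 high. Push here towards the fixture's +y.
- latch (a joint): Swing latch, rad: at 0 the arm points along the fixture's +x (parked); it turns clockwise seen from above; at 1.57 it points along -y, over the seated plate's front end; firm stop at 1.6. Starts at 0 to 0.25, stays where left, takes about 1.5 N at the pin. Arm 18 wide, 69 long from the pivot, from z 43 to 53: 3 above a seated plate; a plate that has not dropped blocks it.
- latch_pivot (a point): Point on the latch's vertical hinge axis at the level of the arm's top (fixture x 0, y 165, z 53). A hub 16 in diameter stands 8 above the arm there.
- latch_pin (a point): Middle of the free part of the latch's upright steel pin (diameter 12, standing from z = 53 to 85), 60 from the hinge axis; this point is at height 69.
- jar_mid (a point): Bystander: white jar with black cap, 52 in diameter, 75 high; point at its centre. Leave alone.
- driver: Bystander: black-handled screwdriver lying on the table, 170 long along its x. Leave alone.
- collar: Bystander: steel collar lying flat, outer diameter 52, hole 28, 28 high; origin under its centre. Leave alone.
- block: Bystander: steel block 50 by 35 by 30 high; origin under its centre. Leave alone.
Not all that is in view belongs to the job. There is more than one size of the plate; the job needs the middle-sized.

How it is judged:
On the way, in this order (a step that is already met when the one before it is completed fails the run):
1. the plate has dropped into its four notches, level, while the latch is still open (z of plate in the frame of fixture below 0.0165 m and y of plate in the frame of fixture between 0.065 and 0.075 m and angle between the z axis of plate and the z axis of fixture, either way round below 0.03 rad and value of joint latch below 0.6 rad), for 0.2 s.
2. the latch has been pushed round over the seated plate (z of plate in the frame of fixture below 0.0165 m and y of plate in the frame of fixture between 0.065 and 0.075 m and angle between the z axis of plate and the z axis of fixture, either way round below 0.03 rad and value of joint latch above 1.3 rad), for 0.2 s.
At the end, for the whole second after the job is handed in: The plate rests in its notches: origin less than 16.5 mm above the table, 65 to 75 mm along the fixture's y, level within 0.03 rad, at rest; the latch stands at more than 1.3 rad, over the plate (all of step 2 and linear speed of plate below 0.01 m/s); the robot touches nothing.
It fails at once if the plate was lifted off its rails (origin more than 28 mm above the table) (z of plate in the frame of fixture above 0.028 m).
It fails at once if the plate was tipped by more than 0.15 rad (angle between plate's own z axis and vertical above 0.15 rad).
It fails at once if the jar, screwdriver, collar or block was moved by more than 20 mm (distance of any of jar_mid, driver, collar, block from where it was at the start of the episode above 0.02 m).
It also fails if it takes over 46 s, if anything falls off the work surface, if the arm or the gripper's body presses on something with over 40 N, if the wrist force passes 120 N, or if a joint passes its speed limit or range.

## Working session

There is one attempt and no reset: what is moved stays moved. The work goes in short steps, Python scripts to look and compute and a shell command to move; the robot and the scene stay as the last step left them, time stands still between calls to the robot, and variables do not carry over. Pictures are saved under pics/ and viewed, and the job is handed in when it is done.

```bash
mkdir -p pics; ls
python3 - <<'E'
from cell import robot
import cv2,json,numpy as np,pickle
s=robot.read_state();print(s)
d={}
for n in("scene","top","wrist"):
    f=robot.grab_frame(n);d[n]=f
    cv2.imwrite(f"pics/{n}0.png",cv2.cvtColor(f["img"],cv2.COLOR_RGB2BGR))
    print(n,np.round(f["K"],1).tolist(),f["dist"],np.round(f["extrinsics"],3).tolist())
pickle.dump(d,open("f0.pkl","wb"))
E
```

```text
pics
{'time': 0.0, 'qpos': array([-1.27206678e+00,  2.21192167e-01,  1.52760306e+00, -5.61180747e-06,
        1.39466611e+00, -1.26082126e-01]), 'joint_vel': array([-0.00022183, -0.00132245,  0.00139575,  0.00091593,  0.00056528,
       -0.00045406]), 'joint_torque': array([ 2.26138771e-03, -4.94609356e+01, -3.87371349e+01,  7.00910739e-02,
        5.70518745e-02, -1.42249273e-04]), 'position': array([ 0.25741926, -0.5688644 ,  0.22146254]), 'ee_rot': array([-0.69115638, -0.14972512,  0.69127419, -0.14840902]), 'ft_force': array([-0.09222249,  0.89876978,  0.35548728]), 'torque': array([-0.01860012,  0.02308015,  0.02002141]), 'finger_gap': 1.0030663612494048}
scene [[466.9, 0.0, 320.3], [0.0, 466.9, 196.9], [0.0, 0.0, 1.0]] [0.00241588 0.         0.         0.         0.        ] [[0.832, -0.406, 0.378, 1.129], [0.555, 0.602, -0.573, -0.833], [0.005, 0.687, 0.727, 1.152], [0.0, 0.0, 0.0, 1.0]]
top [[444.0, 0.0, 326.5], [0.0, 444.0, 198.2], [0.0, 0.0, 1.0]] [-0.05360306  0.          0.          0.          0.        ] [[-0.008, 0.986, -0.167, 0.383], [-1.0, -0.008, 0.005, -0.007], [0.004, 0.167, 0.986, 1.218], [0.0, 0.0, 0.0, 1.0]]
wrist [[312.3, 0.0, 317.8], [0.0, 312.3, 202.2], [0.0, 0.0, 1.0]] [-0.03985104  0.          0.          0.          0.        ] [[0.413, 0.871, 0.265, 0.331], [-0.911, 0.396, 0.118, -0.536], [-0.002, -0.29, 0.957, 0.384], [0.0, 0.0, 0.0, 1.0]]
```

View pics/scene0.png

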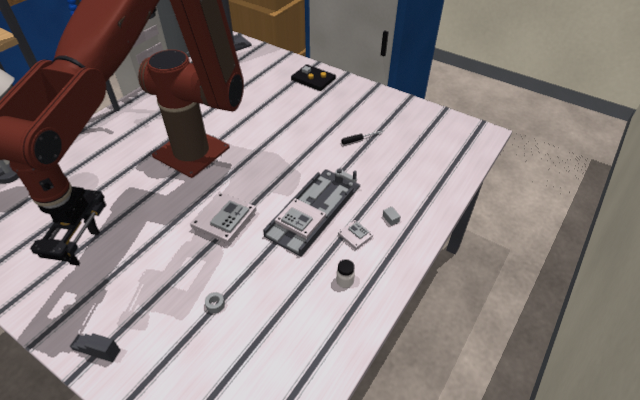

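View pics/top0.png

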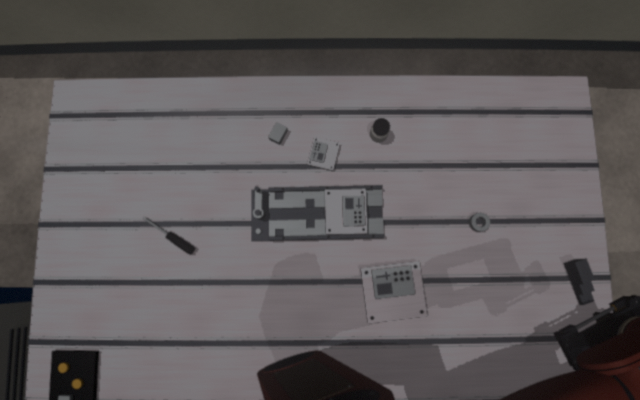

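View pics/wrist0.png

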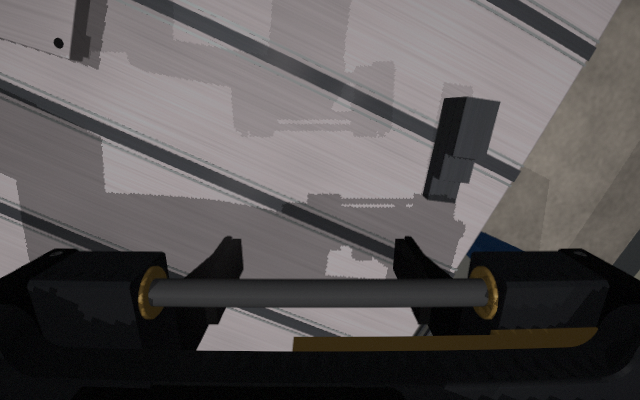

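Run:
```python
import cv2
t=cv2.imread("pics/top0.png");s=cv2.imread("pics/scene0.png")
cv2.imwrite("pics/topc.png",cv2.convertScaleAbs(cv2.resize(t[170:260,235:400],None,fx=4.8,fy=4.8,interpolation=cv2.INTER_CUBIC),alpha=1.5))
cv2.imwrite("pics/scenec.png",cv2.resize(s[160:260,250:380],None,fx=5.5,fy=5.5,interpolation=cv2.INTER_CUBIC))
```

```text
(no output)
```

View pics/topc.png

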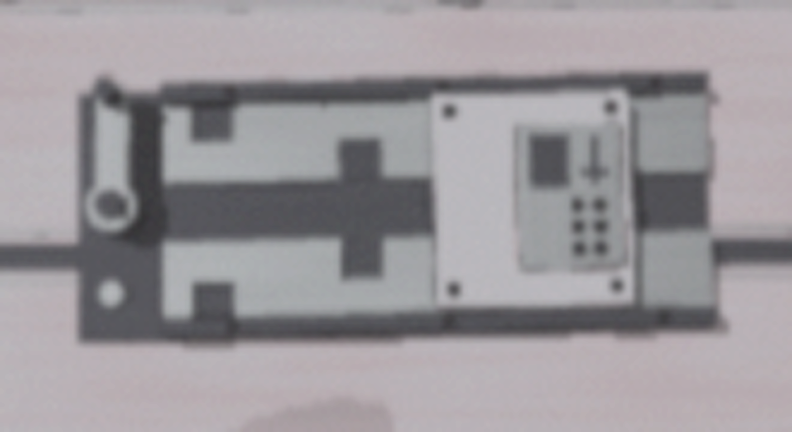

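View pics/scenec.png

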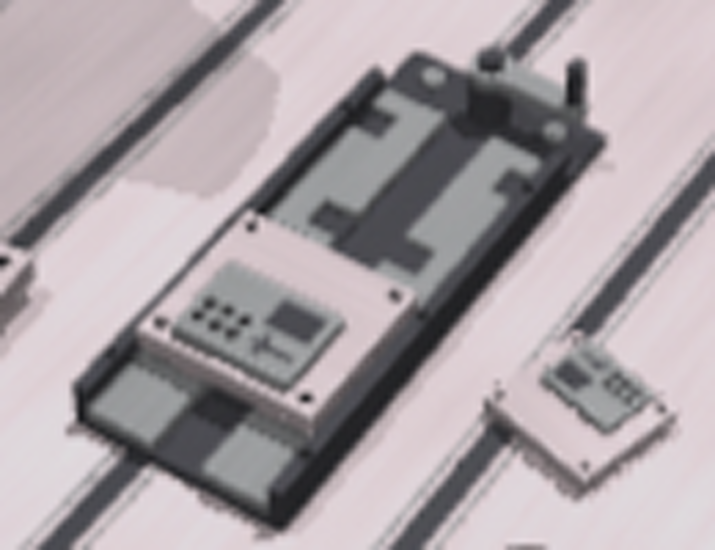

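```bash
cat > h.py <<'E'
import numpy as np,cv2
def ray(f,u,v):
    K=np.array(f["K"]);d=np.array(f["dist"],float)
    p=cv2.undistortPoints(np.array([[[u,v]]],float),K,d)[0,0]
    E=np.array(f["extrinsics"]);return E[:3,3],E[:3,:3]@np.array([p[0],-p[1],-1])
def pt(f,u,v,z):
    o,r=ray(f,u,v);return o+r*(z-o[2])/r[2]
def proj(f,P):
    E=np.array(f["extrinsics"]);p=E[:3,:3].T@(np.array(P)-E[:3,3]);p=p*[1,-1,-1]
    return cv2.projectPoints(p[None],np.zeros(3),np.zeros(3),np.array(f["K"]),np.array(f["dist"],float))[0][0,0]
def tri(fs,uvs):
    A=np.zeros((3,3));b=np.zeros(3)
    for f,(u,v) in zip(fs,uvs):
        o,r=ray(f,u,v);r=r/np.linalg.norm(r);M=np.eye(3)-np.outer(r,r);A+=M;b+=M@o
    return np.linalg.solve(A,b)
E
python3 - <<'E'
import pickle;from h import *
d=pickle.load(open("f0.pkl","rb"));f=d["top"];s=d["scene"]
c=lambda x,y:((x+.5)/4.8-.5+235,(y+.5)/4.8-.5+170)
cs=lambda x,y:((x+.5)/5.5-.5+250,(y+.5)/5.5-.5+160)
for n,x,y,z in [("hub",111,207,61),("pin top",103,84,85),("wallRtop",707,73,36),("wallRbot",718,328,36),("wallLtop",162,86,36),
 ("trk rear",711,170,20),("trk rear2",714,250,20),("n124top",192,120,20),("n100",233,120,20),("n40",339,160,20),("n16",381,160,20),("n124b",192,300,20),("n100b",233,300,20),
 ("n40b",341,260,20),("n16b",383,260,20),("plFL",431,95,46),("plFR",436,307,46),("plRL",629,87,46),("plRR",637,303,46)]:
    print(n,np.round(pt(f,*c(x,y),z)*1000,1))
for n,x,y,z in [("hub",491,58,61),("pintop",577,66,85),("plateRR",318,430,46),("plateRL",137,347,46),("plateFR",415,292,46),("plateFL",250,212,46)]:
    print("s",n,np.round(pt(s,*cs(x,y),z)*1000,1))
E
```

```text
hub [-7818. -9043. 61000.]
pin top [-16085.7 -13078.6  85000. ]
wallRtop [-6564.   4623.4 36000. ]
wallRbot [-2316.7  4680.9 36000. ]
wallLtop [-6412.2 -4450.2 36000. ]
trk rear [-2485.2  2503.1 20000. ]
trk rear2 [-1766.9  2508.9 20000. ]
n124top [-2974.1 -2133.2 20000. ]
n100 [-2971.2 -1765.8 20000. ]
n40 [-2601.4  -816.8 20000. ]
n16 [-2598.5  -442.1 20000. ]
n124b [-1359.7 -2115.8 20000. ]
n100b [-1357.1 -1753.6 20000. ]
n40b [-1704.8  -799.6 20000. ]
n16b [-1702.   -427.8 20000. ]
plFL [-8.1251e+03  3.0200e+01  4.6000e+04]
plFR [-3586.    100.9 46000. ]
plRL [-8267.7  4271.9 46000. ]
plRR [-3634.8  4334.7 46000. ]
s hub [ 33205.2 -55705.9  61000. ]
s pintop [ 42396.7 -79525.4  85000. ]
s plateRR [ 21953.5 -29630.8  46000. ]
s plateRL [ 26753.7 -29300.3  46000. ]
s plateFR [ 22411.5 -34246.3  46000. ]
s plateFL [ 27094.2 -34171.8  46000. ]
```

Heights were in mm; fix the unit.

Run:
```python
import pickle;from h import *
d=pickle.load(open("f0.pkl","rb"));f=d["top"];s=d["scene"]
c=lambda x,y:((x+.5)/4.8-.5+235,(y+.5)/4.8-.5+170)
cs=lambda x,y:((x+.5)/5.5-.5+250,(y+.5)/5.5-.5+160)
for n,x,y,z in [("hub",111,207,61),("pin top",103,84,85),("wallRtop",707,73,36),("wallRbot",718,328,36),("wallLtop",162,86,36),
 ("trk rear",711,170,20),("trk rear2",714,250,20),("n124top",192,120,20),("n100",233,120,20),("n40",339,160,20),("n16",381,160,20),("n124b",192,300,20),("n100b",233,300,20),
 ("n40b",341,260,20),("n16b",383,260,20),("plFL",431,95,46),("plFR",436,307,46),("plRL",629,87,46),("plRR",637,303,46)]:
    print(n,np.round(pt(f,*c(x,y),z/1e3)*1000,1))
for n,x,y,z in [("hub",491,50,61),("pintop",577,62,85),("plateRR",318,430,46),("plateRL",137,347,46),("plateFR",415,292,46),("plateFL",250,212,46)]:
    print("s",n,np.round(pt(s,*cs(x,y),z/1e3)*1000,1))
print(tri([f,s],[c(111,207),cs(491,48)]),tri([f,s],[c(103,84),cs(577,62)]))
```

```text
hub [541.8 167.7  61. ]
pin top [605.8 169.6  85. ]
wallRtop [ 619.2 -164.6   36. ]
wallRbot [ 474.8 -166.6   36. ]
wallLtop [614.  143.8  36. ]
trk rear [ 566.1 -167.4   20. ]
trk rear2 [ 520.2 -167.8   20. ]
n124top [597.2 128.4  20. ]
n100 [597.1 105.   20. ]
n40 [573.5  44.4  20. ]
n16 [573.3  20.5  20. ]
n124b [494.2 127.3  20. ]
n100b [494.1 104.2  20. ]
n40b [516.3  43.4  20. ]
n16b [516.1  19.6  20. ]
plFL [605.8  -8.2  46. ]
plFR [486.9 -10.   46. ]
plRL [ 609.5 -119.2   46. ]
plRR [ 488.2 -120.9   46. ]
s hub [540.8 172.9  61. ]
s pintop [602.5 170.9  85. ]
s plateRR [ 615.9 -123.2   46. ]
s plateRL [ 497.5 -131.4   46. ]
s plateFR [604.6  -9.4  46. ]
s plateFL [489.1 -11.3  46. ]
[0.54213435 0.16783749 0.06687402] [0.60456452 0.16856788 0.08825744]
```

```bash
cat >> h.py <<'E'
from scipy.spatial.transform import Rotation as Ro
def st():
    from cell import robot
    s=robot.read_state();R=Ro.from_quat(s["ee_rot"]).as_matrix()
    print("t",round(s["time"],2),"pos",np.round(s["position"]*1e3,1),"F",np.round(s["ft_force"],1),"gap",round(s["finger_gap"],3))
    print("q",np.round(s["qpos"],2),"toolx",np.round(R[:,0],3),"y",np.round(R[:,1],3),"yaw_y deg",round(np.degrees(np.arctan2(R[1,1],R[0,1])),2))
    return s,R
def to(tgt,yaw=None):
    s,R=st();d=R.T@(np.array(tgt)-s["position"]*1e3)
    print("tool shift needed",np.round(d,1))
    if yaw is not None:
        a=np.radians(yaw);y=np.array([np.cos(a),np.sin(a),0]);x=np.array([0,0,-1.]);G=np.array([x,y,np.cross(x,y)]).T
        print("turn needed deg",np.round(np.degrees(Ro.from_matrix(R.T@G).as_rotvec()),2))
E
python3 -c "
from h import *
to([550,-165,100],0.8)"
```

```text
t 0.15 pos [ 257.4 -569.   221.7] F [-0.1  0.6  0. ] gap 1.0
q [-1.27  0.22  1.53 -0.    1.39 -0.13] toolx [-0.     0.001 -1.   ] y [ 0.412 -0.911 -0.002] yaw_y deg -65.66
tool shift needed [ 122.1 -247.3 -433. ]
turn needed deg [-6.646e+01 -6.000e-02  7.000e-02]
```

```bash
python3 -m pendant '[[[0,0,0],[-6.65,0,0]],[[0,0,0],[-6.65,0,0]],[[0,0,0],[-6.65,0,0]],[[0,0,0],[-6.65,0,0]],[[0,0,0],[-6.65,0,0]],[[0,0,0],[-6.65,0,0]],[[0,0,0],[-6.65,0,0]],[[0,0,0],[-6.65,0,0]],[[0,0,0],[-6.65,0,0]],[[0,0,0],[-6.65,0,0]]]' 40 20; python3 -c "
from h import *
to([550,-165,100],0.8)"
```

```text
time: 0.98
position: [0.2566, -0.5663, 0.2166]
ee_rot: [0.485, 0.52, -0.481, 0.513]
ft_force: [0.4, -0.3, 0.0]
finger_gap: 0.467
t 0.98 pos [ 256.6 -566.3  216.6] F [ 0.4 -0.3  0. ] gap 0.467
q [-1.27  0.22  1.53  0.    1.39 -1.34] toolx [-0.003  0.01  -1.   ] y [ 0.998  0.067 -0.002] yaw_y deg 3.85
tool shift needed [ 119.7  319.9 -379.5]
turn needed deg [ 3.05 -0.57  0.15]
```

```bash
python3 -m pendant '[[[5,23,-27],[1,0,0]],[[5,23,-27],[1,0,0]],[[5,23,-27],[1,0,0]],[[5,23,-27],[0,0,0]],[[5,23,-27],[0,0,0]],[[5,23,-27],[0,0,0]],[[5,23,-27],[0,0,0]],[[5,23,-27],[0,0,0]],[[5,23,-27],[0,0,0]],[[5,23,-27],[0,0,0]],[[5,23,-27],[0,0,0]],[[5,23,-27],[0,0,0]],[[5,23,-27],[0,0,0]],[[0,0,0],[0,0,0]],[[0,0,0],[0,0,0]]]' ; python3 -c "
from h import *
to([548,-150,60],0.8)"
```

```text
time: 2.23
position: [0.5536, -0.189, 0.1457]
ee_rot: [0.497, 0.509, -0.495, 0.499]
ft_force: [0.1, 0.4, -0.4]
finger_gap: 0.458
t 2.23 pos [ 553.6 -189.   145.7] F [ 0.1  0.4 -0.4] gap 0.458
q [-0.47  0.2   1.7   0.01  1.26 -0.49] toolx [-0.008  0.012 -1.   ] y [ 1.     0.017 -0.007] yaw_y deg 0.97
tool shift needed [ 86.2  -4.3 -38.1]
turn needed deg [ 0.17 -0.7   0.43]
```

```bash
python3 -m pendant '[[[20,-2,-18],[0,-0.7,0.4]],[[20,-2,-20],[0,0,0]],[[20,0,0],[0,0,0]],[[20,0,0],[0,0,0]],[[12,0,0],[0,0,0]],[[0,0,0],[0,0,0]],[[0,0,0],[0,0,0]]]'
python3 - <<'E'
from h import *
to([548,-150,28],0.8)
from cell import robot
for n in("scene","wrist"):
    f=robot.grab_frame(n);im=cv2.cvtColor(f["img"],cv2.COLOR_RGB2BGR)
    cv2.imwrite(f"pics/{n}1.png",im if n=="wrist" else cv2.resize(im[150:270,240:400],None,fx=5,fy=5)[:, :])
E
```

```text
time: 2.82
position: [0.5474, -0.1541, 0.052]
ee_rot: [0.496, 0.502, -0.497, 0.505]
ft_force: [0.1, 0.8, 1.0]
finger_gap: 0.461
t 2.82 pos [ 547.4 -154.1   52. ] F [0.1 0.8 1. ] gap 0.461
q [-0.41  0.27  1.81 -0.    1.06 -0.42] toolx [ 0.001 -0.003 -1.   ] y [1.    0.014 0.001] yaw_y deg 0.8
tool shift needed [23.9  0.6 -4.1]
turn needed deg [ 0.    0.17 -0.07]
```

View pics/scene1.png

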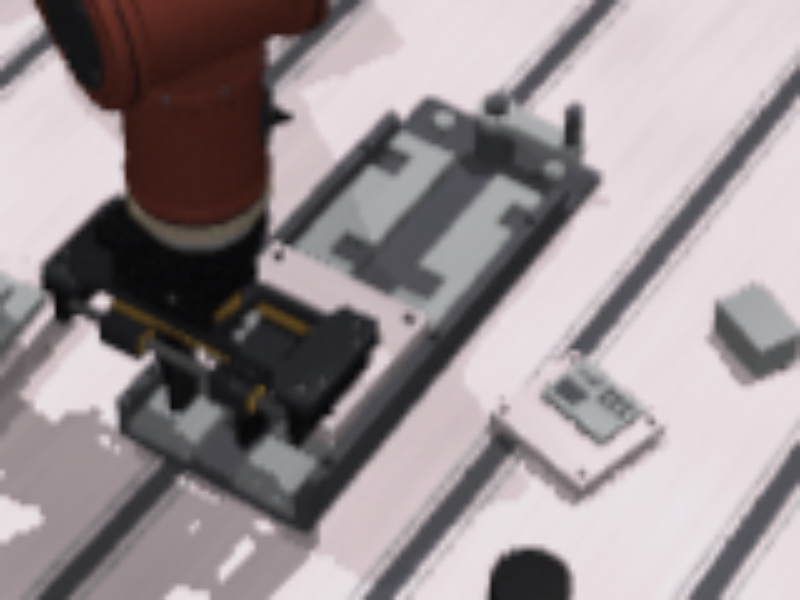

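View pics/wrist1.png

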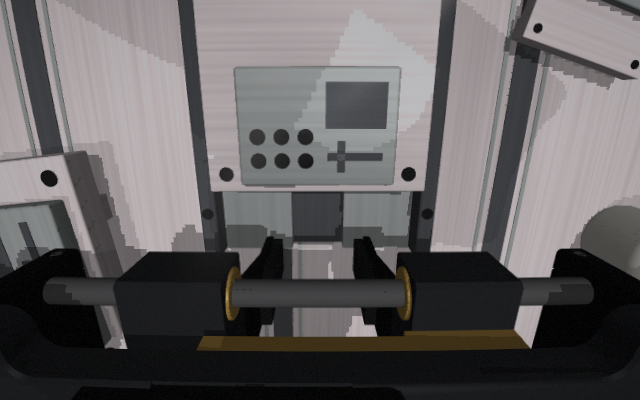

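Wrist view: plate's rear edge runs at row ~190 (columns 212–425), and the fingers (270 and 365, ~260) are behind it and centred. I'm going down behind the face.

```bash
python3 -m pendant '[[[12,0,0],[0,0,0]],[[12,0,0],[0,0,0]],[[0,0,0],[0,0,0]],[[0,0,-5],[0,0,0]],[[0,0,-5],[0,0,0]],[[0,0,-5],[0,0,0]]]' ; python3 -c "
from h import *
to([548,-130,28],0.8)"
```

```text
time: 3.42
position: [0.5508, -0.1416, 0.0301]
ee_rot: [0.498, 0.499, -0.497, 0.507]
ft_force: [0.5, -0.1, 0.4]
finger_gap: 0.459
t 3.42 pos [ 550.8 -141.6   30.1] F [ 0.5 -0.1  0.4] gap 0.459
q [-0.39  0.3   1.83 -0.    1.01 -0.4 ] toolx [ 0.009 -0.006 -1.   ] y [1.    0.011 0.009] yaw_y deg 0.63
tool shift needed [  2.   -2.7 -11.6]
turn needed deg [-0.17  0.38 -0.51]
```

```bash
python3 -m pendant '[[[1,-1,-5],[0,0,-0.5]],[[1,-1,-5],[0,0,0]],[[0,0,-5],[0,0,0]],[[0,0,-5],[0,0,0]],[[0,0,-5],[0,0,0]],[[0,0,-5],[0,0,0]]]' ; python3 -c "
from h import *
to([548,-130,28],0.8)"
```

```text
time: 3.92
position: [0.5491, -0.1104, 0.0288]
ee_rot: [0.494, 0.5, -0.499, 0.507]
ft_force: [0.6, -5.2, -1.7]
finger_gap: 0.456
t 3.92 pos [ 549.1 -110.4   28.8] F [ 0.6 -5.2 -1.7] gap 0.456
q [-0.33  0.29  1.84 -0.01  1.01 -0.34] toolx [ 0.002 -0.012 -1.   ] y [1.    0.013 0.001] yaw_y deg 0.76
tool shift needed [ 1.  -1.3 19.6]
turn needed deg [-0.04  0.69 -0.08]
```

```bash
python3 -m pendant '[[[0,0,-6],[0,0.7,0]],[[0,0,-6],[0,0,0]],[[0,0,-6],[0,0,0]],[[0,0,-6],[0,0,0]],[[0,0,-6],[0,0,0]],[[0,0,-6],[0,0,0]],[[0,0,-6],[0,0,0]],[[0,0,-6],[0,0,0]],[[0,0,-6],[0,0,0]],[[0,0,-6],[0,0,0]],[[0,0,-6],[0,0,0]]]' ; python3 -c "
from h import *
to([547,0,28],0.8)"
```

```text
time: 4.83
position: [0.5477, -0.0385, 0.0287]
ee_rot: [0.497, 0.503, -0.496, 0.503]
ft_force: [-0.6, -4.7, -1.9]
finger_gap: 0.461
t 4.83 pos [547.7 -38.5  28.7] F [-0.6 -4.7 -1.9] gap 0.461
q [-0.21  0.27  1.87  0.    1.01 -0.23] toolx [ 0.001  0.001 -1.   ] y [1.    0.013 0.001] yaw_y deg 0.75
tool shift needed [  0.7  -0.2 -38.5]
turn needed deg [-0.05 -0.04 -0.06]
```

Take a top look, to check how far is left.

```bash
python3 -m pendant '[[[0,0,-5],[0,0,0]],[[0,0,-5],[0,0,0]],[[0,0,-5],[0,0,0]]]'
cat > look.py <<'E'
import sys;from h import *
from cell import robot
i=sys.argv[1]
a=robot.grab_frame("top")["img"];b=robot.grab_frame("scene")["img"]
A=cv2.resize(a[170:260,235:400],None,fx=4.8,fy=4.8,interpolation=cv2.INTER_CUBIC);B=cv2.resize(b[150:260,240:400],None,fx=5,fy=5,interpolation=cv2.INTER_CUBIC)
cv2.imwrite(f"pics/top{i}.png",cv2.convertScaleAbs(A[:,:,::-1],alpha=1.5));cv2.imwrite(f"pics/scene{i}.png",B[:,:,::-1])
E
python3 look.py 2; python3 -c "
from h import *
st()"
```

```text
time: 5.08
position: [0.5473, -0.0215, 0.0287]
ee_rot: [0.497, 0.503, -0.496, 0.503]
ft_force: [-0.1, -4.7, -1.4]
finger_gap: 0.455
t 5.18 pos [547.3 -20.6  28.7] F [1.1 0.1 0.2] gap 0.461
q [-0.18  0.26  1.87  0.    1.01 -0.2 ] toolx [ 0.001  0.002 -1.   ] y [1.    0.014 0.001] yaw_y deg 0.81
```

View pics/top2.png

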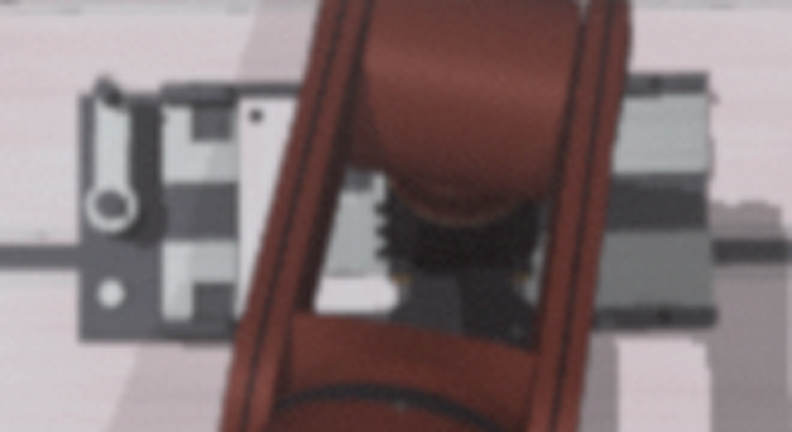

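View pics/scene2.png

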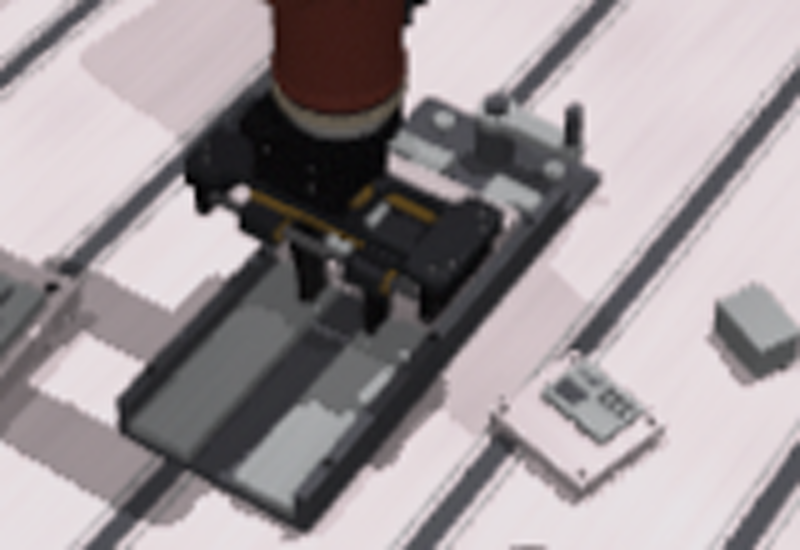

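Plate's front edge is at crop x≈238, so about 27 mm are left before the drop. Continuing more slowly.

```bash
python3 -m pendant '[[[0,0,-5],[0,0,0]],[[0,0,-5],[0,0,0]],[[0,0,-5],[0,0,0]],[[0,0,-5],[0,0,0]]]' ; python3 -m pendant '[[[0,0,-3],[0,0,0]],[[0,0,-3],[0,0,0]]]'
```

```text
time: 5.52
position: [0.547, -0.001, 0.0288]
ee_rot: [0.497, 0.503, -0.496, 0.503]
ft_force: [0.5, -5.3, -0.6]
finger_gap: 0.459
time: 5.68
position: [0.5468, 0.0053, 0.0288]
ee_rot: [0.497, 0.503, -0.497, 0.504]
ft_force: [1.0, -4.2, -1.0]
finger_gap: 0.46
```

```bash
for i in 1 2; do python3 -m pendant '[[[0,0,-2.5],[0,0,0]]]'|egrep 'time|pos|force'; done
```

```text
time: 5.77
position: [0.5467, 0.0082, 0.0288]
ft_force: [-1.1, -6.5, -1.4]
time: 5.85
position: [0.5466, 0.0106, 0.0288]
ft_force: [0.2, -6.3, -1.0]
```

```bash
python3 -m pendant '[[[0,0,-2.5],[0,0,0]]]'|egrep 'time|pos|force';  python3 -m pendant '[[[0,0,-2.5],[0,0,0]]]'|egrep 'time|pos|force'; python3 look.py 3
```

```text
time: 5.93
position: [0.5466, 0.0118, 0.0288]
ft_force: [-1.3, -17.2, -2.0]
time: 6.02
position: [0.5467, 0.0118, 0.0289]
ft_force: [-1.8, -19.2, -1.8]
```

View pics/top3.png

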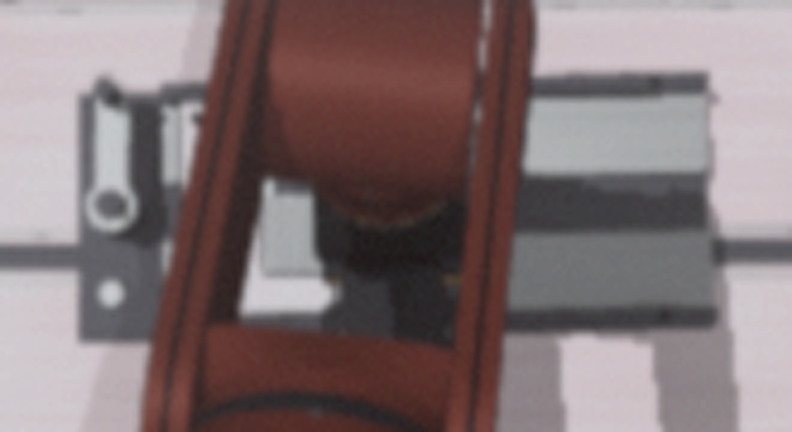

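Force jumped to 19 N and motion stopped at TCP y 11.8, matching the firm stop. I'm backing off level before rising, then checking.

```bash
python3 -m pendant '[[[0,0,4],[0,0,0]],[[0,0,6],[0,0,0]],[[0,0,8],[0,0,0]],[[-20,0,0],[0,0,0]],[[-30,0,8],[0,0,0]],[[-40,0,20],[0,0,0]],[[-20,0,30],[0,0,0]],[[0,0,30],[0,0,0]],[[0,0,30],[0,0,0]],[[0,0,0],[0,0,0]]]' 0; python3 look.py 4; python3 -c "
from h import *
from cell import robot
f=robot.grab_frame('wrist');cv2.imwrite('pics/wrist4.png',f['img'][:,:,::-1])
to([602,200,130],0.8)"
```

```text
time: 6.95
position: [0.5479, -0.1254, 0.1437]
ee_rot: [0.495, 0.505, -0.495, 0.505]
ft_force: [-0.1, 0.7, 0.2]
finger_gap: 0.004
t 7.1 pos [ 546.6 -120.5  141.8] F [-1.   0.2  0.1] gap 0.008
q [-0.36  0.14  1.77  0.    1.23 -0.38] toolx [-0.005  0.003 -1.   ] y [ 1.     0.022 -0.005] yaw_y deg 1.24
tool shift needed [  12.6   62.4 -319.2]
turn needed deg [ 0.44 -0.19  0.3 ]
```

View pics/top4.png

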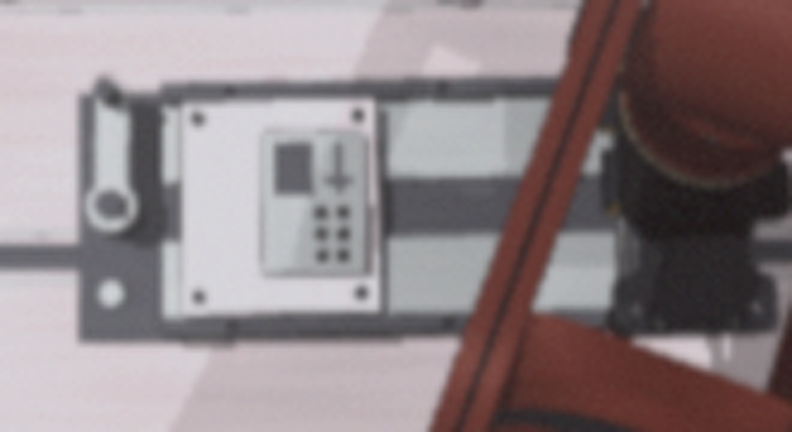

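View pics/scene4.png

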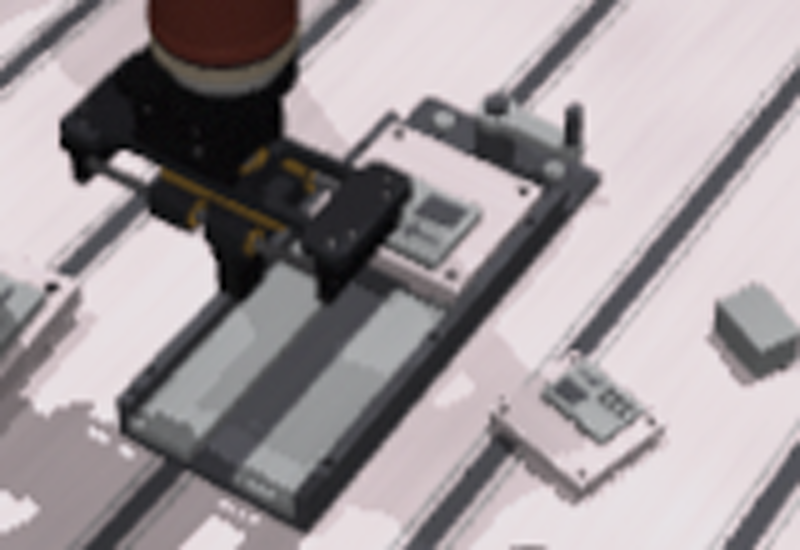

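View pics/wrist4.png

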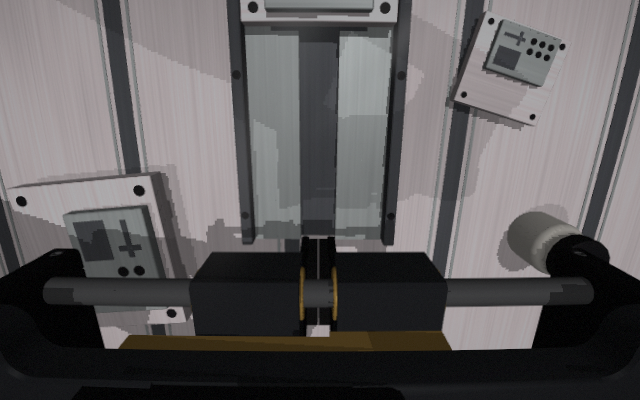

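Run:
```python
import pickle;from h import *
d=pickle.load(open("f0.pkl","rb"));f=d["top"];s=d["scene"]
c=lambda x,y:((x+.5)/4.8-.5+235,(y+.5)/4.8-.5+170)
cs=lambda x,y:((x+.5)/5-.5+240,(y+.5)/5-.5+150)
c5=lambda x,y:((x+.5)/5.5-.5+250,(y+.5)/5.5-.5+160)
for n,a,b in [("start FL",c(453.5,289),c5(251,227)),("start FR",c(449,111),c5(396,295)),("start RR",c(610,107),c5(305,398))]:
    print(n,np.round(tri([f,s],[a,b])*1e3,1))
for n,a,b in [("FL",c(198,297),cs(399,133)),("FR",c(198,118),cs(524,190)),("RR",c(358,115),cs(452,275))]:
    print(n,np.round(tri([f,s],[a,b])*1e3,1))
```

```text
start FL [496.6 -20.   45.4]
start FR [596.8 -18.   46.4]
start RR [ 597.7 -108.7   46.5]
FL [494.4 122.1  40.8]
FR [594.7 122.8  41.8]
RR [595.9  32.9  40.1]
```

The hole corners triangulate to z 40–42 (they were at 45–46.5), all three level, so the plate has dropped. It moved 141 mm, putting it at about y 72.8. Next I'll go round behind the latch pin with the fingers shut.

```bash
python3 -m pendant '[[[0,6,-32],[0,0,0]],[[0,6,-32],[0,0,0]],[[0,6,-32],[0,0,0]],[[0,6,-32],[0,0,0]],[[0,6,-32],[0,0,0]],[[0,6,-32],[0,0,0]],[[0,6,-32],[0,0,0]],[[0,6,-32],[0,0,0]],[[0,6,-32],[0,0,0]],[[0,6,-20],[0,0,0]],[[0,0,0],[0,0,0]],[[0,0,0],[0,0,0]]]' 0; python3 -c "
from h import *
to([602,202,62],0.8)"; python3 look.py 5
```

```text
time: 8.1
position: [0.5878, 0.2207, 0.1336]
ee_rot: [0.488, 0.518, -0.494, 0.5]
ft_force: [0.3, -0.7, -0.4]
finger_gap: 0.004
t 8.1 pos [587.8 220.7 133.6] F [ 0.3 -0.7 -0.4] gap 0.004
q [0.22 0.32 1.58 0.02 1.26 0.18] toolx [-0.025  0.011 -1.   ] y [ 0.999  0.036 -0.024] yaw_y deg 2.05
tool shift needed [71.1 15.3 20.1]
turn needed deg [ 1.25 -0.68  1.39]
```

View pics/scene5.png

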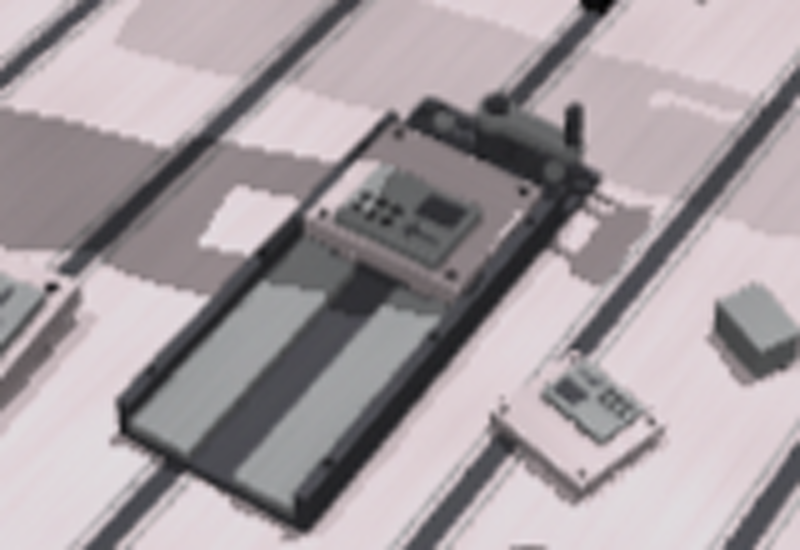

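Plate sits flat in the channel; the pin (top at 573,105 in the crop) is untouched. Next I come down behind it.

```bash
python3 -m pendant '[[[20,15,6],[1.2,-0.7,1.4]],[[20,0,6],[0,0,0]],[[20,0,0],[0,0,0]],[[11,0,0],[0,0,0]],[[0,0,0],[0,0,0]]]' 0; python3 -c "
from h import *
to([602,190,62],0.8)"
python3 - <<'E'
from h import *
from cell import robot
f=robot.grab_frame('wrist');cv2.imwrite('pics/wrist6.png',f['img'][:,:,::-1])
E
```

```text
time: 8.62
position: [0.6036, 0.2028, 0.0617]
ee_rot: [0.499, 0.501, -0.498, 0.503]
ft_force: [-1.9, -0.3, -0.1]
finger_gap: 0.005
t 8.62 pos [603.6 202.8  61.7] F [-1.9 -0.3 -0.1] gap 0.005
q [ 0.2   0.4   1.62 -0.    1.12  0.2 ] toolx [ 0.004 -0.001 -1.   ] y [1.    0.008 0.004] yaw_y deg 0.43
tool shift needed [-0.3 -1.7 12.8]
turn needed deg [-0.37  0.09 -0.22]
```

View pics/wrist6.png

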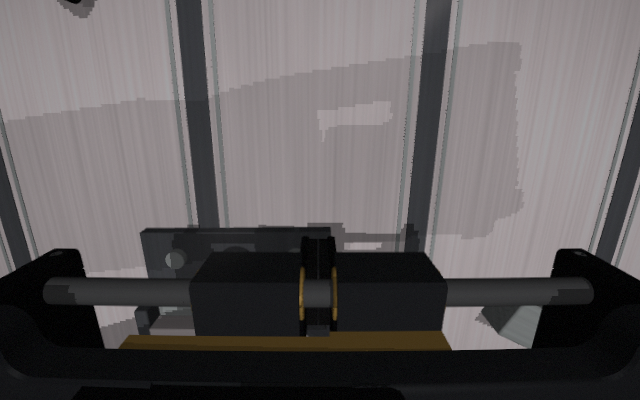

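```bash
python3 -m pendant '[[[0,-1,5],[0,0,0]],[[0,-1,5],[0,0,0]],[[0,0,5],[0,0,0]]]' 0|egrep 'time|pos|force';python3 -m pendant '[[[0,0,4],[0,0,0]],[[0,0,4],[0,0,0]]]' 0|egrep 'time|pos|force'; python3 -c "
from h import *
st()"
```

```text
time: 8.92
position: [0.6032, 0.1868, 0.0653]
ft_force: [-0.4, 0.2, 0.1]
time: 9.08
position: [0.6037, 0.1781, 0.0671]
ft_force: [-1.7, 2.7, -1.9]
t 9.08 pos [603.7 178.1  67.1] F [-1.7  2.7 -1.9] gap 0.003
q [ 0.16  0.37  1.64 -0.    1.11  0.16] toolx [ 0.009  0.001 -1.   ] y [1.    0.007 0.009] yaw_y deg 0.38
```

```bash
python3 -m pendant '[[[1,1.6,7.4],[7,0,0]],[[1,1.6,7.4],[7,0,0]],[[1,1.6,7.4],[7,0,0]],[[1,1.6,7.4],[7,0,0]]]' 0|egrep 'time|pos|force'; python3 -c "
from h import *
s,R=st()
print('pivot in tool',R.T@(np.array([542,168.5,62])-s['position']*1e3))"; python3 look.py 6
```

```text
time: 9.42
position: [0.6038, 0.149, 0.0656]
ft_force: [-1.1, 2.8, 1.1]
t 9.42 pos [603.8 149.   65.6] F [-1.1  2.8  1.1] gap 0.003
q [0.11 0.36 1.67 0.   1.11 0.6 ] toolx [ 0.008  0.005 -1.   ] y [ 0.881 -0.473  0.005] yaw_y deg -28.24
pivot in tool [  3.20238359 -63.70427453  12.09029459]
```

View pics/scene6.png

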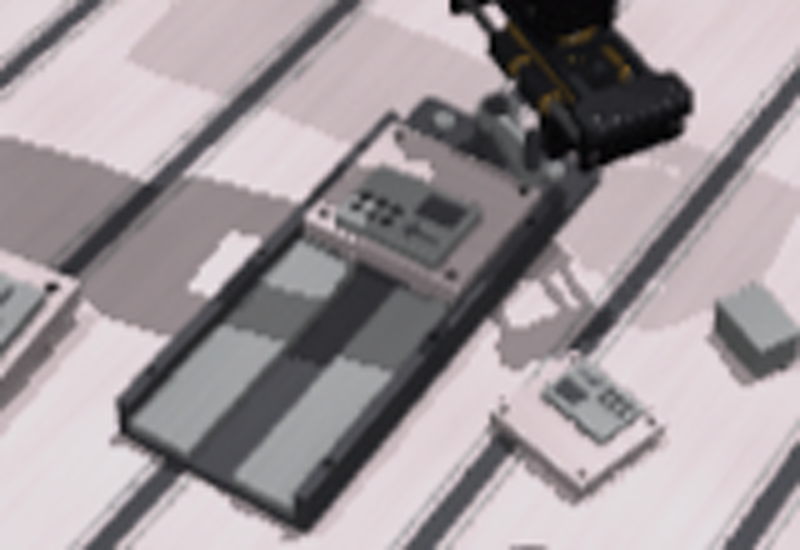

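```bash
python3 -m pendant '[[[0.5,0,7.4],[7,0,0]],[[0.5,0,7.4],[7,0,0]],[[0.5,0.5,7.4],[7,0,0]],[[0.5,0.5,7.4],[7,0,0]]]' 0|egrep 'time|pos|force'; python3 -c "
from h import *
s,R=st()
print('pivot in tool',R.T@(np.array([542,168.5,62])-s['position']*1e3))"; python3 look.py 7
```

```text
time: 9.85
position: [0.5904, 0.1248, 0.0659]
ft_force: [1.5, 0.8, -1.9]
t 9.85 pos [590.4 124.8  65.9] F [ 1.5  0.8 -1.9] gap 0.006
q [0.08 0.31 1.73 0.   1.08 1.05] toolx [ 0.018  0.005 -1.   ] y [ 0.56  -0.828  0.006] yaw_y deg -55.93
pivot in tool [  3.27503984 -63.35893041  15.69539866]
```

View pics/scene7.png

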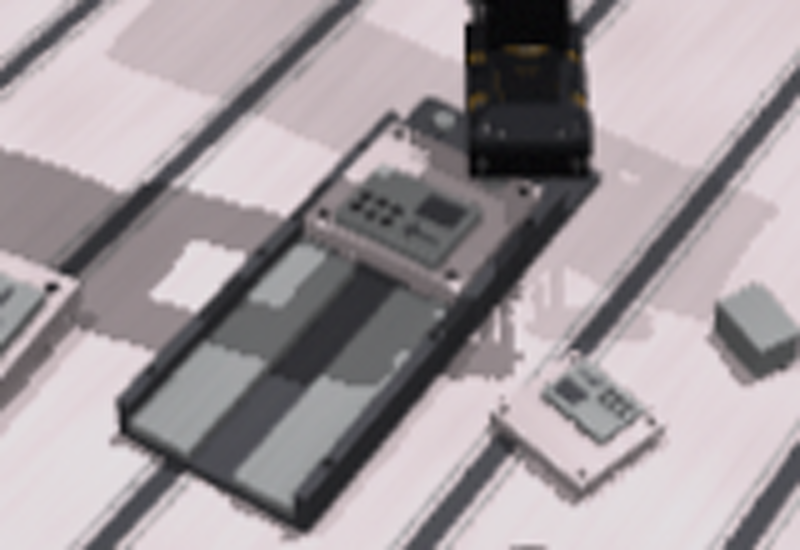

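```bash
python3 -m pendant '[[[0.5,0.3,7.6],[7,0,0]],[[0.5,0.3,7.6],[7,0,0]],[[0.5,0.5,7.6],[7,0,0]],[[0.5,0.5,7],[6,0,0]]]' 0|egrep 'time|pos|force'; python3 -c "
from h import *
s,R=st()
print('pivot in tool',R.T@(np.array([542,168.5,62])-s['position']*1e3))"; python3 look.py 8
```

```text
time: 10.28
position: [0.5683, 0.1114, 0.0664]
ft_force: [1.9, -0.9, 0.5]
t 10.28 pos [568.3 111.4  66.4] F [ 1.9 -0.9  0.5] gap 0.002
q [0.06 0.25 1.8  0.   1.06 1.48] toolx [ 0.027  0.005 -1.   ] y [ 0.14  -0.99  -0.001] yaw_y deg -81.97
pivot in tool [  3.93450426 -60.19154641  18.22408897]
```

View pics/scene8.png

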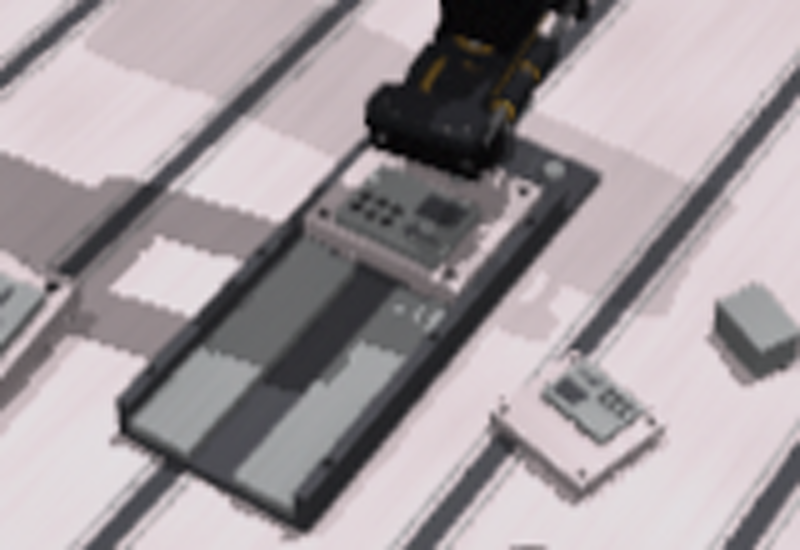

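View pics/top8.png

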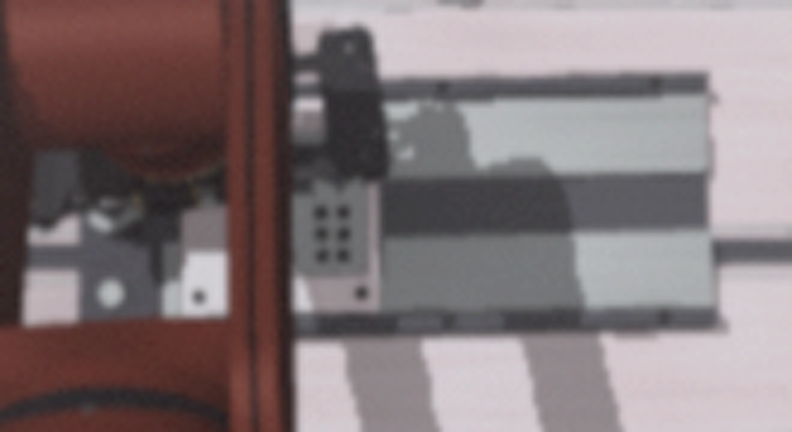

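```bash
python3 -m pendant '[[[0.5,-0.5,5],[5,0,0]],[[0,-0.5,4],[0,0,0]]]' 0|egrep 'time|pos|force';for i in 1 2 3; do python3 -m pendant '[[[0,0,2.5],[0,0,0]]]' 0|egrep 'pos|force'; done
```

```text
time: 10.55
position: [0.5606, 0.1115, 0.0666]
ft_force: [1.9, -0.4, -0.3]
position: [0.5585, 0.1115, 0.0668]
ft_force: [1.8, -0.8, -1.9]
position: [0.5567, 0.1114, 0.0669]
ft_force: [9.2, -0.3, -4.1]
position: [0.5566, 0.1115, 0.0673]
ft_force: [14.4, 1.6, -10.5]
```

Firm stop felt at x 556.6, as predicted for 1.6 rad. I'm backing off and checking.

```bash
python3 -m pendant '[[[0,0,-4],[0,0,0]],[[0,0,-8],[0,0,0]],[[0,0,-10],[0,0,0]],[[-20,0,-5],[0,0,0]],[[-40,0,0],[0,0,0]],[[-40,0,0],[0,0,0]],[[-30,-30,0],[0,0,0]],[[0,-40,0],[0,0,0]],[[0,-40,0],[0,0,0]],[[0,-40,0],[0,0,0]],[[0,-40,0],[0,0,0]],[[0,-40,0],[0,0,0]],[[0,0,0],[0,0,0]],[[0,0,0],[0,0,0]]]' 0; python3 look.py 9;python3 - <<'E'
from h import *
from cell import robot
cv2.imwrite('pics/full9.png',robot.grab_frame('scene')['img'][:,:,::-1])
E
```

```text
time: 11.97
position: [0.5542, 0.3538, 0.2052]
ee_rot: [0.715, 0.046, -0.696, 0.041]
ft_force: [-0.9, 0.4, -0.5]
finger_gap: 0.004
```

View pics/scene9.png

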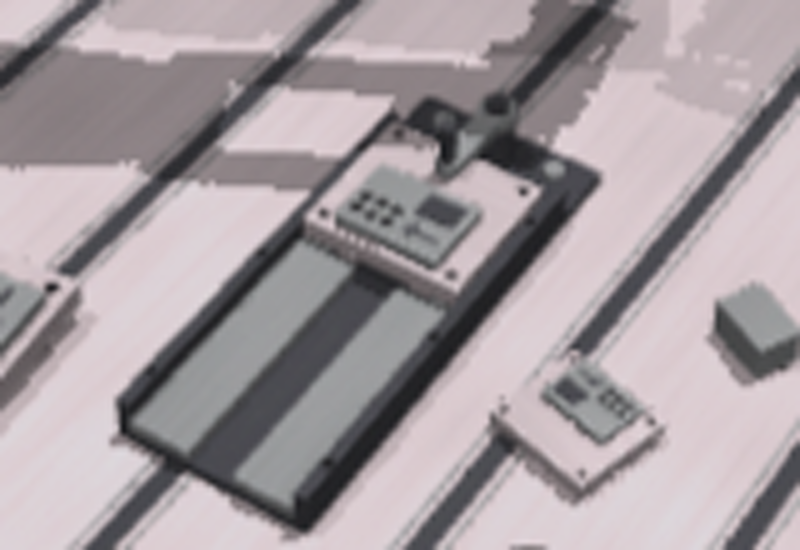

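View pics/top9.png

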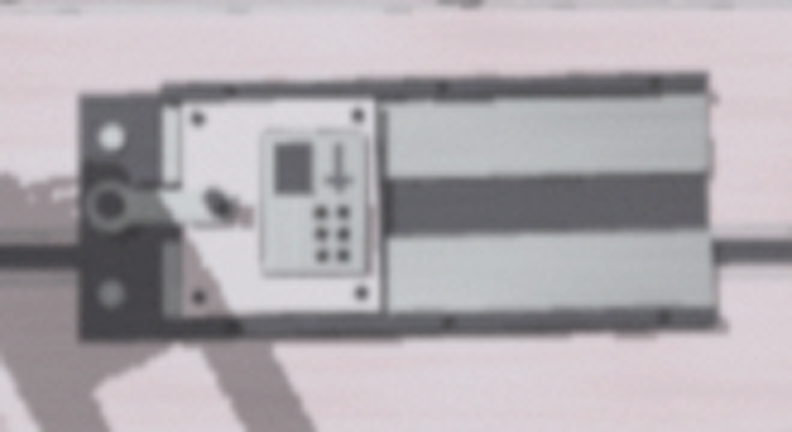

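View pics/full9.png

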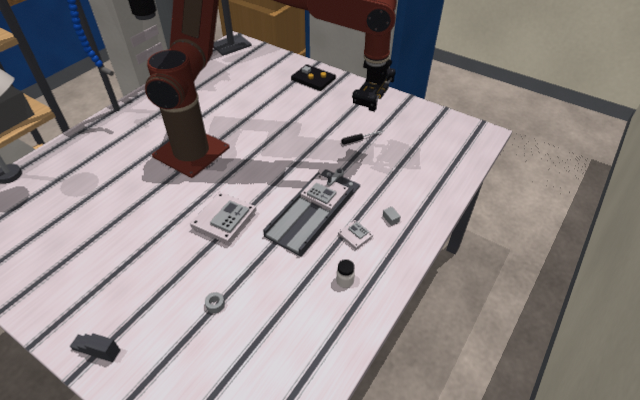

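The latch arm lies over the plate along -y (crop 110,206 to 225,207), and the plate's holes are at the same pixels as before (198,118 and 198,297). The bystanders are unmoved and the arm is clear, so I'm handing in.

```bash
python3 -c "
from cell import robot
print(robot.sign_off())"
```

```text
the job is handed in; nothing more can be done
None
```

I pushed the middle-sized plate along its rails into the notches, then swung the latch over it, and handed the job in at about 12 s. There is no verdict from the system, so what follows is my own last checks.

- **Plate:** It slid about 141 mm and met a firm stop at 19 N, at about fixture y 72.8. Before the latch was moved, two-camera triangulation put the plate top at z 40–42 mm at three corners, down from 45–46.5 mm. That matches a level 6 mm drop. Its hole pixels did not change while the latch was pushed.
- **Latch:** I pushed the pin with shut fingers until it met its stop at about 14 N, which should be close to 1.6 rad. The final pictures show the arm lying over the end of the plate.
- **Bystanders:** By eye, the jar, screwdriver, collar and block are where they started. I did not measure their positions.
- **Robot:** It was clear of everything when I handed in.

The plate rests against the forward end of its allowed range, about 2 mm inside the 75 mm limit, and the camera calibration is also only good to about 2 mm. I relied on the firm stop there rather than on the cameras. No check failed or disagreed beyond that calibration error.

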